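# Stack the cooler on a controller board

## Robot

A 7-joint arm with a two-finger parallel gripper is mounted at the origin on a cart in front of the work surface, level with it; the furniture and walls round the work are solid. World frame = base frame: x ahead of the robot, y to its left, z up, the work surface at z = 0. Lengths are in m, angles in rad, forces in N, time in s.
With the tool pointing down it reaches from about 0.425 to 0.875 m from the base axis. Payload 4.7 kg.
Tool frame: the origin (TCP) lies midway between the tips of the shut fingers; the grasp point (between the pads) lies 19 mm behind it (manip.pinch_z is the distance from the TCP to the grasp point, in m); z points along the fingers, y is the line along which they close (so a half turn about z gives the same grasp; the last joint's range is limited). The gripper opens to 85 mm and grips with 20 to 120 N. Pads are 22 mm wide; open, the fingers measure 114 mm over their backs; the gripper's body (76 mm by 85 mm) begins 54 mm behind the grasp point. The pads swing forward as they close: fully open they stand 13 mm farther back than shut.
Start: joints at [1.134, 0.321, -0.07, 1.45, 0.023, 1.371, -0.057], TCP at [0.283, -0.585, 0.231] pointing down, gripper open.
Joint ranges: [-2.86, 2.86], [-0.3, 2.09], [-1.38, 1.24], [0.06, 2.45], [-1.56, 4.7], [0.09, 2.05], [-2.69, 2.69]. Speed limits (rad/s): [2.57, 2.57, 3.14, 3.14, 3.14, 3.14, 3.14].

## Interface

Orientations are given as a 3x3 rotation matrix whose columns are the frame's x, y, z axes.
In Python, from plant import manip, effector, kin, sensors, optics, finish_job gives the robot as it stands. Calls block until the motion is done:
- manip.move_pose(position, orientation): joint-space move of the TCP to a pose.
- manip.line_to(position, rotation=None, rate=0.15): straight line of the TCP; rotation=None keeps the orientation; rate is the mean speed in m/s.
- manip.move_j(angles): joint-space move.
- effector.command_gripper(opening, f_grip=None): opening from 0.0 (shut) to 1.0 (fully open); f_grip is the grip in N (None keeps the last); returns when the fingers have stopped.
- manip.hold(seconds).
- kin.solve_ik(position, orientation): joint angles nearest the present ones, or None.
- sensors.state(): the state.
- optics.snapshot(name): name is "scene" or "top" or "wrist"; returns (picture, depth): 420x560x3 uint8, red, green, blue; 420x560 float32, m along the optical axis (not along the pixel's ray), 0 where there is no reading.
- optics.camera_model(name): a dict with "mtx" (3x3 intrinsics, pixels), "k1" (the pictures are not rectified: a ray, as slopes to the right and down, at radius r is drawn at 1 + k1 r^2 times it, then the intrinsics apply), "camera_from_world" (4x4, takes a point from world to camera coordinates). Camera axes: x right, y down, z forward; pixel columns grow to the right and rows downward; lengths in m; the calibration is good to about 2 mm. A picture is of the moment at which its call begins: read the wrist's pose just before it. camera_model takes no time and is no camera call; for the wrist camera it gives the pose at the moment of the call.
A pose or a line that the arm cannot do raises manip.PlanningError and nothing moves.
- finish_job(): hands the job in; it is judged then, once.
The state is a dict: "time": time; "qpos": joint angles; "qvel": joint speeds; "effort": joint torques, N m; "eef_pos": TCP position; "ee_rot": TCP orientation; "force": force on the tool from outside, world axes, zero at the start; "ft_torque": the same for the moment, N m; "opening": opening from 0.0 (shut) to 1.0 (fully open); "gripper_force": force on a finger pad.
Only numpy, scipy, OpenCV 4.12 (cv2) and the standard library are available. Lean on these libraries where they do the work, as an engineer would, in place of code of your own. Each camera call takes 0.05 s, during which the arm holds its last target. There are 200 camera calls.

## Task

Put together the cooler on the controller board: set the copper block flat on the chip between the four corner locators, then lower the finned heat sink over the board's two upright studs onto the block, the fan over the studs onto the heat sink, and last the finger guard over the studs onto the fan. Each part must sit flat on the one below and be let go, and the syringe, the screwdriver and the tweezers lying about must stay where they are.

Things in the scene. Friction and masses are not known exactly. Their poses are not given: they have to be found in the camera images.
- board: Green circuit board on a fixed aluminium pallet, 156 (x) x 126 (y) mm. Origin: worktop, under the chip's middle. Chip (34 mm square, metal cap): top 15 mm up. 4 low L-shaped black corner locators round it, tops 19 mm up, 42 mm apart inside, sides open in the middle. Two 5 mm studs at x, y = (22, 22) and (-22, -22) mm, straight to 67 mm up, points at 75 mm. All else is under 22 mm high.
- copper_block: Plain copper block, 36 x 36 mm, 20 mm high, 0.2 kg. Goes on the chip. Origin: centre of its underside, z up, x and y square to its sides. Lies flat on the worktop at the start.
- heat_sink: Aluminium heat sink, 64 x 64 mm, 16 mm high, 0.09 kg: 5 mm base plate, on it 11 mm fins in a cross that reaches the middle 28 mm of every side; corners open above the holes. Lies flat; origin: centre of its underside, axes square to its sides. Four 9 mm through holes at x, y = +-22 mm: all four square turns fit the studs.
- fan: Slim black fan, square frame 64 x 64 mm, 12 mm high, 0.07 kg, with a round opening and blades. Lies flat; origin: centre of its underside, axes square to its sides. Four 9 mm through holes at x, y = +-22 mm: all four square turns fit the studs.
- finger_guard: Bright steel finger guard, square frame 64 x 64 mm, 8 mm high, 0.03 kg, with wire rings and spokes across its round opening. Lies flat; origin: centre of its underside, axes square to its sides. Four 9 mm through holes at x, y = +-22 mm: all four square turns fit the studs.
- grease_syringe: Pale yellow syringe, 114 mm long, 28 mm wide at its flange, 20 mm high, lying loose on the worktop: leave it alone. Origin: near its middle, on the worktop; its length runs along y (58 mm each way).
- screwdriver: Small screwdriver with a red handle, 144 mm long, 12 mm thick, lying loose: leave it alone. Origin: middle of its length, on the worktop; its length runs along y (72 mm each way), the handle to +y.
- tweezers: Steel tweezers, 124 mm long, 13 mm wide, 9 mm high, lying loose: leave them alone. Origin: middle, on the worktop; their length runs along y (62 mm each way).
Things that resemble listed ones, but are neither listed nor needed, are in the scene too. Several things have the shape of the finger_guard; the one meant has the colours described above.

How it is judged:
On the way, in this order (a step that is already met when the one before it is completed fails the run):
1. the copper block sits flat on the chip (horizontal distance between copper_block and board below 0.006 m and z of copper_block in the frame of board between 0.013 and 0.017 m and angle between copper_block's own z axis and vertical below 0.06 rad), for 0.2 s.
2. the heat sink sits on the block, over both studs (horizontal distance between heat_sink and board below 0.005 m and z of heat_sink in the frame of board between 0.033 and 0.037 m and angle between heat_sink's own z axis and vertical below 0.06 rad), for 0.2 s.
3. the fan sits on the heat sink, over both studs (horizontal distance between fan and board below 0.005 m and z of fan in the frame of board between 0.049 and 0.053 m and angle between fan's own z axis and vertical below 0.06 rad), for 0.2 s.
4. the finger guard sits on the fan, over both studs (horizontal distance between finger_guard and board below 0.005 m and z of finger_guard in the frame of board between 0.061 and 0.065 m and angle between finger_guard's own z axis and vertical below 0.06 rad), for 0.2 s.
At the end, for the whole second after the job is handed in: The copper block lies on the chip, within 6 mm of its middle; on it the heat sink, then the fan, then the finger guard, all over the two studs, each within 5 mm of the chip's middle line, within 2 mm of its seated height and flat within 3.4 degrees; all are released and at rest (all of step 1 and all of step 2 and all of step 3 and all of step 4 and linear speed of each of copper_block, heat_sink, fan, finger_guard below 0.02 m/s); the robot touches nothing.
It fails at once if the syringe was moved more than 3 cm (distance of grease_syringe from where it was at the start of the episode above 0.03 m).
It fails at once if the screwdriver was moved more than 3 cm (distance of screwdriver from where it was at the start of the episode above 0.03 m).
It fails at once if the tweezers were moved more than 3 cm (distance of tweezers from where it was at the start of the episode above 0.03 m).
It also fails if it takes over 106 s, if anything falls off the work surface, if the arm or the gripper's body presses on something with over 40 N, if the wrist force passes 120 N, or if a joint passes its speed limit or range.

## Working session

There is one attempt and no reset: what is moved stays moved. The work goes in short steps, each a Python script; the robot and the scene stay as the last script left them, time stands still between calls to the robot, and variables do not carry over. Pictures are saved under pics/ and viewed, at most 14 in all, crops included, and the job is handed in when it is done.

```bash
mkdir -p pics; ls; python3 - <<'E'
from plant import *
import cv2,numpy as np
np.set_printoptions(precision=4,suppress=True)
for n in ("scene","top"):
    p,d=optics.snapshot(n); m=optics.camera_model(n)
    cv2.imwrite(f"pics/{n}0.png",p[:,:,::-1]); np.savez(f"{n}0.npz",p=p,d=d,**m); print(m)
print(manip.pinch_z,sensors.state())
E
```

```text
pics
{'mtx': array([[451.3656,   0.    , 275.4719],
       [  0.    , 451.3656, 206.8999],
       [  0.    ,   0.    ,   1.    ]]), 'k1': -0.14521208645701972, 'camera_from_world': array([[ 0.8047, -0.5935, -0.0162, -0.3293],
       [-0.4317, -0.5662, -0.7022,  0.3151],
       [ 0.4076,  0.572 , -0.7118,  0.6581],
       [ 0.    ,  0.    ,  0.    ,  1.    ]])}
{'mtx': array([[514.9168,   0.    , 284.272 ],
       [  0.    , 514.9168, 214.6771],
       [  0.    ,   0.    ,   1.    ]]), 'k1': 0.056973835931554376, 'camera_from_world': array([[ 0.0047, -1.    ,  0.0063,  0.1313],
       [-0.99  , -0.0055, -0.1407,  0.5229],
       [ 0.1407, -0.0056, -0.99  ,  1.0109],
       [ 0.    ,  0.    ,  0.    ,  1.    ]])}
0.0187 {'time': 0.1, 'qpos': array([ 1.1341,  0.3218, -0.0701,  1.4515,  0.0226,  1.3708, -0.0569]), 'qvel': array([ 0.0027, -0.0028,  0.0014, -0.0031,  0.0018, -0.0004, -0.0012]), 'effort': array([  0.0003, -49.4878,  -0.3837, -31.5214,   0.013 ,   0.0074,
        -0.    ]), 'eef_pos': array([ 0.2829, -0.5847,  0.2303]), 'ee_rot': array([[ 0.9001,  0.4357, -0.0009],
       [ 0.4357, -0.9001,  0.0015],
       [-0.0001, -0.0018, -1.    ]]), 'force': array([ 0.9519, -0.8665, -0.0027]), 'ft_torque': array([0.0234, 0.0092, 0.0211]), 'gripper_force': 0.0, 'opening': 1.0010635532769494}
```

View pics/top0.png

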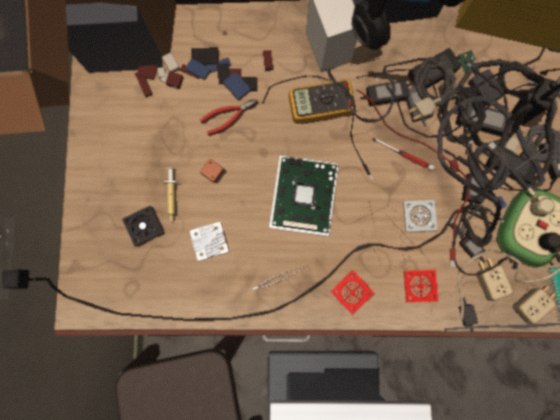

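View pics/scene0.png

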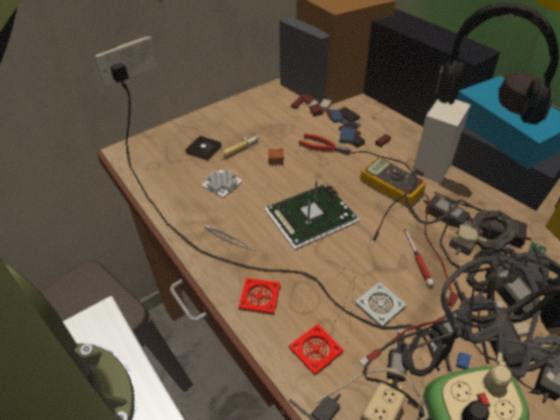

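The top view shows the copper block at (212,171), heat sink at (209,241), fan at (143,226) and board at (304,195). The syringe is at (171,193), the tweezers at (277,279) and the screwdriver at (405,154).

Guard-shaped things: bright steel (421,216), red (352,292), red (421,286). Only the one at (421,216) is bright steel. I'll confirm it in a crop and measure everything.

```bash
cat > h.py <<'E'
import cv2,numpy as np
np.set_printoptions(precision=4,suppress=True)
def plane(px,m,z):
    px=np.asarray(px,float).reshape(-1,1,2)
    u=cv2.undistortPoints(px,m["mtx"],np.array([m["k1"],0,0,0])).reshape(-1,2)
    T=np.linalg.inv(m["camera_from_world"]); d=np.c_[u,np.ones(len(u))]@T[:3,:3].T; o=T[:3,3]
    return (o+d*((z-o[2])/d[:,2])[:,None])[:,:2]
def project(P,m):
    T=np.array(m["camera_from_world"]); 
    return cv2.projectPoints(np.asarray(P,float).reshape(-1,1,3),cv2.Rodrigues(T[:3,:3])[0],T[:3,3],m["mtx"],np.array([m["k1"],0,0,0]))[0].reshape(-1,2)
def rect(mask,m,z,size,c=None,k=3):
    "largest (or nearest c) blob -> centre, angle mod 90 deg, sides, at height z"
    mask=cv2.morphologyEx(mask.astype(np.uint8),cv2.MORPH_CLOSE,np.ones((k,k),np.uint8))
    cs=[x for x in cv2.findContours(mask,cv2.RETR_EXTERNAL,cv2.CHAIN_APPROX_NONE)[0] if cv2.contourArea(x)>30]
    ct=max(cs,key=cv2.contourArea)
    w=plane(ct.reshape(-1,2).astype(float),m,z)
    (cx,cy),s,a=cv2.minAreaRect((w*1000).astype(np.float32))
    return np.array([cx,cy])/1000,(a+45)%90-45,np.array(s),ct
E
python3 - <<'E'
from h import *
f=np.load("top0.npz");p=f["p"];d=f["d"];m={k:f[k] for k in("mtx","k1","camera_from_world")}
m["k1"]=float(m["k1"])
hsv=cv2.cvtColor(p,cv2.COLOR_RGB2HSV);H,S,V=[hsv[...,i].astype(int) for i in range(3)]
def roi(c,r):
    k=np.zeros(H.shape,bool);k[c[1]-r:c[1]+r,c[0]-r:c[0]+r]=1;return k
for c in [(212,171),(209,241),(143,226),(421,216),(304,195),(250,300)]: print(c,hsv[c[1],c[0]],d[c[1],c[0]])
for n,c,r,z,k in [("cu",(212,171),18,.02,(S>135)&((H<10)|(H>170))),("hs",(209,241),26,.016,(S<60)&(V>110)),("fan",(143,226),26,.012,V<70),("guard",(421,216),26,.008,(S<60)&(V>90)),("board",(304,195),50,.008,((H>45)&(H<95))|((S<60)&(V>110))),("chip",(304,195),16,.015,(S<60)&(V>110))]:
    c0,a,s,ct=rect(k&roi(c,r),m,z,0); print(n,c0,a,s,"R",np.linalg.norm(c0))
A=cv2.resize(p[180:320,320:450,::-1],None,fx=3,fy=3,interpolation=cv2.INTER_CUBIC)
B=cv2.resize(p[150:270,115:245,::-1],None,fx=3,fy=3,interpolation=cv2.INTER_CUBIC)
B=cv2.copyMakeBorder(B,0,60,0,0,cv2.BORDER_CONSTANT); cv2.imwrite("pics/crop1.png",np.hstack([A,B]))
E
```

```text
(212, 171) [  9 142 188] 0.0
(209, 241) [ 17   8 231] 1.058318
(143, 226) [ 15   2 246] 1.0643235
(421, 216) [ 18  18 184] 1.0830101
(304, 195) [ 25  13 217] 1.0759703
(250, 300) [ 14 101 177] 1.0585287
cu [0.6169 0.2862] -32.092201232910156 [35.724  34.0559] R 0.6800789159269953
hs [0.4703 0.2893] 17.00765037536621 [67.4444 67.685 ] R 0.552160104178886
fan [0.5009 0.4239] 27.52105712890625 [63.0965 63.8809] R 0.6561296245807733
guard [ 0.5263 -0.149 ] 0.3618784546852112 [65.2766 66.1264] R 0.5469707822228619
board [0.5684 0.093 ] -7.760734558105469 [128.297  157.8787] R 0.5759767334898973
chip [0.5639 0.0919] 0.10357922315597534 [48.639  39.5469] R 0.5713789180966844
```

View pics/crop1.png

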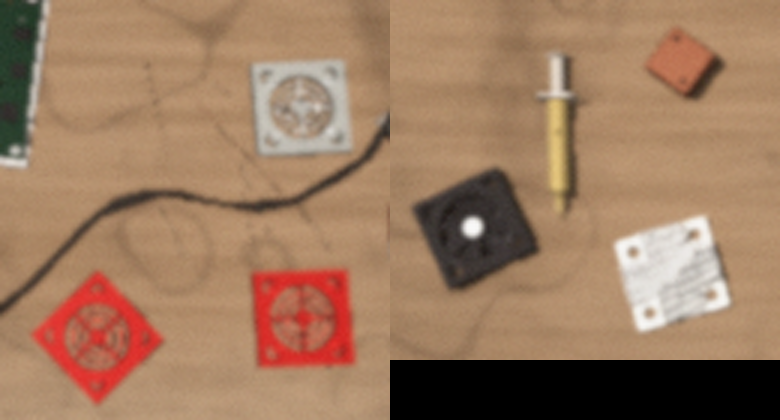

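The crop confirms it: the bright steel guard is at top crop (300,108), and the other two are plainly red. Next are wrist views of the board at two yaws a quarter turn apart, so the wrist-camera bias can be solved, and one over the copper block.

```bash
cat >> h.py <<'E'
from plant import manip, effector, kin, sensors, optics
def R(a):
    a=np.radians(a);c,s=np.cos(a),np.sin(a); return np.array([[c,s,0],[s,-c,0],[0,0,-1.]])
def snap(name):
    m=optics.camera_model("wrist"); p,d=optics.snapshot("wrist")
    cv2.imwrite(f"pics/{name}.png",p[:,:,::-1]); np.savez(f"{name}.npz",p=p,d=d,**m); return p,d,m
def load(name):
    f=np.load(f"{name}.npz"); return f["p"],f["d"],{"mtx":f["mtx"],"k1":float(f["k1"]),"camera_from_world":f["camera_from_world"]}
E
python3 - <<'E'
from h import *
m=optics.camera_model("wrist"); T=np.linalg.inv(m["camera_from_world"]); s=sensors.state()
print("cam in tool",s["ee_rot"].T@(T[:3,3]-s["eef_pos"]),"\n",s["ee_rot"].T@T[:3,:3],m["mtx"][0,0])
for n,c in dict(board=(.564,.092,-7.76),cu=(.617,.286,-32.1),hs=(.47,.289,17),fan=(.501,.424,27.5),guard=(.526,-.149,.4)).items():
    for k in range(-1,3):
        q=kin.solve_ik(np.array([c[0],c[1],.2]),R(c[2]+90*k)); print(n,c[2]+90*k,q)
E
```

```text
cam in tool [ 0.0842  0.     -0.1409] 
 [[-0.0002 -0.9466 -0.3225]
 [ 1.     -0.     -0.0004]
 [ 0.0004 -0.3225  0.9466]] 361.48593741461406
board -97.76 [ 0.7493  0.3874 -1.175   1.6648  0.3665  1.3367  2.5199]
board -7.76 [ 0.5066  0.2634 -0.8309  1.6711  0.2011  1.2961 -2.0684]
board 82.24 [ 0.5377  0.2734 -0.8709  1.6702  0.2161  1.2989 -0.5088]
board 172.24 [ 0.5702  0.285  -0.9133  1.6693  0.2329  1.3022  1.0494]
cu -122.1 [ 0.2821  0.6846 -1.1819  1.3809  0.6279  1.4815  1.7146]
cu -32.1 [-1.0856  0.5141  0.8733  1.4368 -0.3946  1.3729 -2.3303]
cu 57.9 [ 0.2176  0.6083 -1.0359  1.3831  0.519   1.4374 -1.3639]
cu 147.9 [ 0.2077  0.5991 -1.0158  1.3834  0.5051  1.4323  0.2152]
hs -73 [ 0.3993  0.3222 -1.1751  1.7114  0.3068  1.3142  2.6014]
hs 17 [ 0.4721  0.393  -1.3002  1.71    0.3889  1.3392 -2.1748]
hs 107 [ 0.2833  0.2579 -1.0107  1.714   0.2265  1.2952 -0.4781]
hs 197 [ 0.2813  0.2571 -1.0081  1.714   0.2254  1.295   1.0935]
fan -62.5 [ 0.0554  0.6272 -1.1804  1.4474  0.5785  1.4485  2.4969]
fan 27.5 [-0.1414  0.4679 -0.8189  1.454   0.3431  1.3675 -2.0664]
fan 117.5 [-0.0278  0.5399 -1.01    1.45    0.4573  1.4019 -0.5691]
fan 207.5 [ 0.0554  0.6272 -1.1804  1.4474  0.5785  1.4485  0.9261]
guard -89.6 [-0.8394  0.2402  1.2249  1.7849 -0.2357  1.2816 -2.6901]
guard 0.4 [ 0.6083  0.1433 -0.4151  1.7407  0.0603  1.2701 -1.3847]
guard 90.4 [ 0.7427  0.1578 -0.5647  1.7363  0.0881  1.2728  0.1648]
guard 180.4 [ 0.7994  0.1655 -0.6286  1.7345  0.1015  1.2742  1.7253]
```

```bash
python3 - <<'E'
from h import *
manip.move_pose([.564,.092,.17],R(82.24)); snap("b1")
manip.move_pose([.564,.092,.17],R(172.24)); snap("b2")
manip.move_pose([.617,.286,.14],R(147.9)); snap("cu1")
print(sensors.state()["time"])
ims=[cv2.imread(f"pics/{n}.png") for n in("b1","b2","cu1")]
cv2.imwrite("pics/comp1.png",cv2.resize(np.vstack([np.hstack(ims[:2]),np.hstack([ims[2],0*ims[2]])]),(800,600),interpolation=cv2.INTER_AREA))
E
```

```text
4.9917
```

View pics/comp1.png

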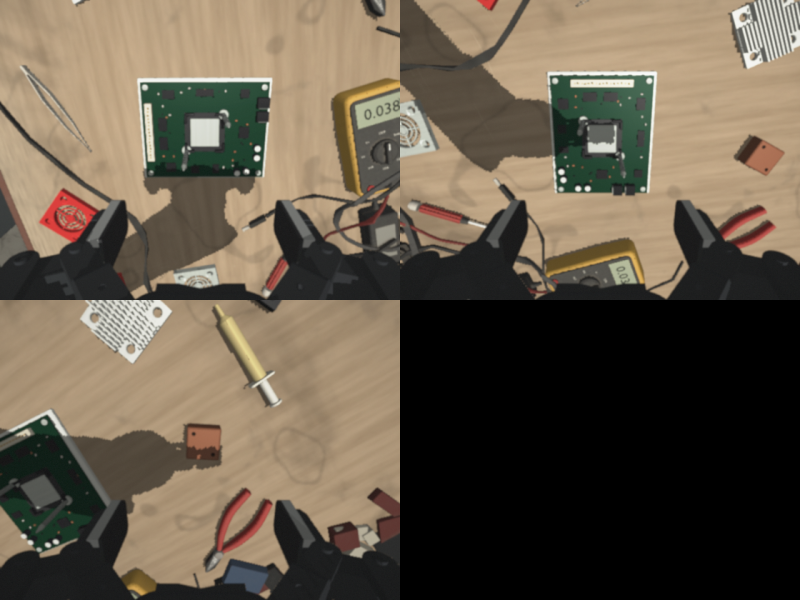

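View pics/b1.png

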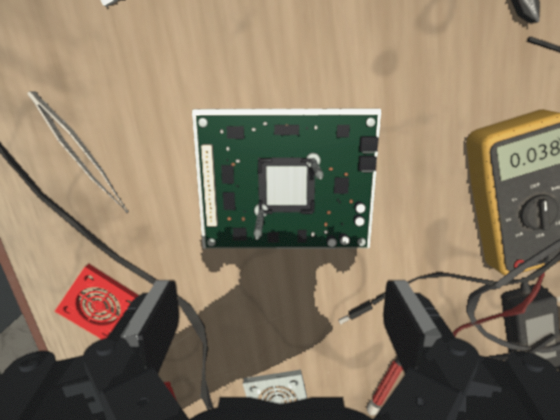

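Left top: chip at (287,186) in b1 with the studs at upper right and lower left. The copper block is at (283,197) in cu1. Now to measure the chip and block, and overlay the predicted studs.

```bash
cat >> h.py <<'E'
def box(ct,m,h,yaw,z0=0.):
    """ct: blob contour of a box with top at h; camera on the tool +x side. -> centre xy, sizes (mm), angle"""
    a=cv2.minAreaRect((plane(ct,m,h)*1000).astype(np.float32))[2]; a=yaw+((a-yaw+45)%90-45)
    X=R(a)[:2,:2]; A=plane(ct,m,h)@X; B=plane(ct,m,z0)@X
    x0,x1=A[:,0].min(),B[:,0].max(); y0,y1=A[:,1].min(),A[:,1].max()
    return X@np.array([(x0+x1)/2,(y0+y1)/2]),np.array([x1-x0,y1-y0])*1000,a
def blob(mask,c,k=3):
    mask=cv2.morphologyEx(mask.astype(np.uint8),cv2.MORPH_CLOSE,np.ones((k,k),np.uint8))
    cs=[x for x in cv2.findContours(mask,cv2.RETR_EXTERNAL,cv2.CHAIN_APPROX_NONE)[0] if cv2.contourArea(x)>100]
    return min(cs,key=lambda x:abs(cv2.pointPolygonTest(x,c,True)) if cv2.pointPolygonTest(x,c,True)<0 else -1).reshape(-1,2).astype(float)
def hsv(p): return [x.astype(int) for x in cv2.split(cv2.cvtColor(p,cv2.COLOR_RGB2HSV))]
E
python3 - <<'E'
from h import *
ims=[]
for n,yaw,c in(("b1",82.24,(287,186)),("b2",172.24,(283,192))):
    p,d,m=load(n); H,S,V=hsv(p)
    g=blob((S<40)&(V>(150 if n=="b1" else 60))&(np.hypot(*np.meshgrid(np.arange(560)-c[0],np.arange(420)-c[1]))<45),c)
    r=cv2.minAreaRect((plane(g,m,.015)*1000).astype(np.float32)); print(n,"chip",r)
    gb=blob(((H>50)&(H<95)&(S>70)),c,15); rb=cv2.minAreaRect((plane(gb,m,.010)*1000).astype(np.float32)); print("pcb",rb,"depth",d[c[1],c[0]])
    im=cv2.resize(p[c[1]-60:c[1]+60,c[0]-60:c[0]+60,::-1],None,fx=5,fy=5,interpolation=cv2.INTER_CUBIC)
    C=np.array(r[0])/1000; X=R(-7.76)[:2,:2]
    for s in(1,-1):
        for mir in (1,-1):
          for z in(.019,.075):
            q=(project([*(C+X@np.array([.022*s,.022*s*mir])),z],m)[0]-np.array(c)+60)*5+2
            cv2.circle(im,tuple(int(v) for v in q),4,(0,0,255) if mir==1 else (255,0,255),1)
    ims.append(im)
cv2.imwrite("pics/studs.png",cv2.resize(np.hstack(ims),(800,400)))
p,d,m=load("cu1");H,S,V=hsv(p); g=blob((S>110)&((H<13)|(H>172))&(np.hypot(*np.meshgrid(np.arange(560)-283,np.arange(420)-200))<40),(283,197))
print(box(g,m,.02,147.9),cv2.boundingRect(g.astype(np.int32)))
E
```

```text
b1 chip ((568.654052734375, 91.81043243408203), (37.753990173339844, 37.039588928222656), 82.09175872802734)
pcb ((570.2488403320312, 93.01229858398438), (115.21797180175781, 145.07591247558594), 82.104248046875) depth 0.30622527
b2 chip ((571.9107666015625, 92.6641616821289), (60.37145233154297, 55.4613151550293), 75.47533416748047)
pcb ((569.8886108398438, 92.8414306640625), (115.32368469238281, 145.58688354492188), 82.13384246826172) depth 0.3095237
(array([0.6197, 0.2873]), array([33.1936, 35.204 ]), 145.53595352172852) (261, 174, 48, 50)
```

View pics/studs.png

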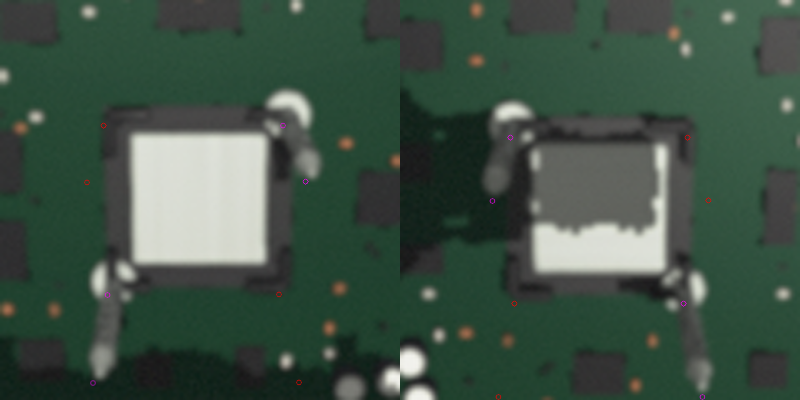

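```bash
python3 - <<'E'
from h import *
W=[(0,0)]
for n,c,chip,t in(("b1",(287,186),(199,198.5),[(312,174),(101,373)]),("b2",(283,192),(199.5,207.5),[(95,187),(303,386)])):
    p,d,m=load(n); f=lambda q:np.array(q)/(10/3)+np.array(c)-60-.35
    T=plane(np.array([f(q) for q in t]),m,.073)*1000
    print(n,"chip",plane(f(chip),m,.015)*1000,"tips",T,"mid",T.mean(0),"dist",np.linalg.norm(T[0]-T[1]),"ang",np.degrees(np.arctan2(*(T[0]-T[1])[::-1])))
    H,S,V=hsv(p); a=(V>150)&(S<40)&(np.hypot(*np.meshgrid(np.arange(560)-f(chip)[0],np.arange(420)-f(chip)[1]))<26)
    if n=="b1":
        o=cv2.morphologyEx(a.astype(np.uint8),cv2.MORPH_OPEN,np.ones((9,9),np.uint8)); g=blob(o,f(chip)); print("opened",cv2.minAreaRect((plane(g,m,.015)*1000).astype(np.float32)))
p,d,m=load("cu1");cv2.imwrite("pics/cucrop.png",cv2.resize(p[150:250,233:333,::-1],(600,600),interpolation=cv2.INTER_CUBIC))
E
```

```text
b1 chip [[570.5124  93.9584]] tips [[595.0652 111.4885]
 [545.7787  74.1435]] mid [570.422  92.816] dist 61.83695615134139 ang 37.15162862768915
opened ((570.632080078125, 93.82948303222656), (33.212646484375, 33.3557014465332), 82.08436584472656)
b2 chip [[569.2341  93.2372]] tips [[544.9135  74.6575]
 [595.1573 112.0265]] mid [570.0354  93.342 ] dist 62.61694080844283 ang -143.35989789886327
```

View pics/cucrop.png

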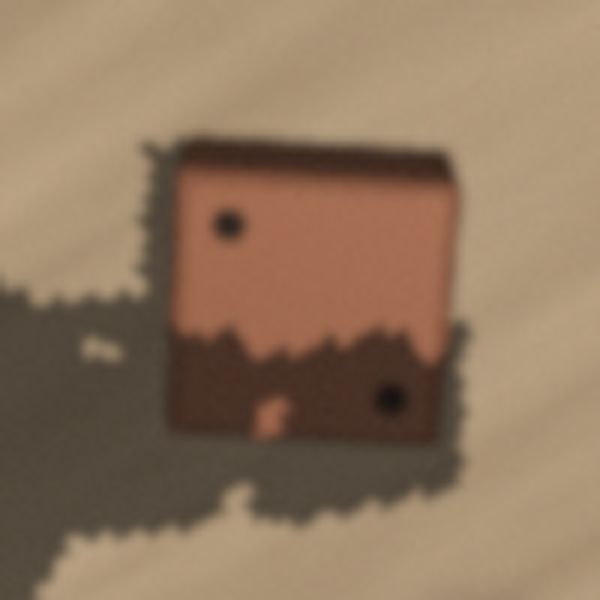

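Stud spacing is 62.2 mm (62.2 expected), with the centre at about (0.5702, 0.0933) and yaw 82.1°. The copper crop shows its top corners at about (180,168), (460,183), (440,443), (168,432). Picking and placing the block.

```bash
cat >> h.py <<'E'
BC=np.array([.5702,.0933])
def pick(c,yaw,z,open_=1.,f=40):
    effector.command_gripper(open_)
    manip.move_pose([*c,z+.09],R(yaw)); manip.line_to([*c,z+.02],rate=.15); manip.line_to([*c,z],rate=.05)
    effector.command_gripper(0.,f); s=sensors.state(); print("grip mm",s["opening"]*85,"F",s["gripper_force"],"z",s["eef_pos"])
    manip.line_to([*c,z+.15],rate=.2)
    print("held mm",sensors.state()["opening"]*85)
def lower(c,z,dz=.004,stop=4.):
    "from 3 mm above z step down until contact force"
    f0=sensors.state()["force"][2]
    for k in np.arange(.003,-dz,-.0007):
        manip.line_to([*c,z+k],rate=.02); df=sensors.state()["force"][2]-f0
        if df>stop: break
    print("contact at dz mm",k*1000,"dF",df,sensors.state()["eef_pos"])
E
python3 - <<'E'
from h import *
p,d,m=load("cu1"); q=np.array([(180,168),(460,183),(440,443),(168,432)])/6-.4+[233,150]
P=plane(q,m,.02); print(P.mean(0),[np.linalg.norm(P[i]-P[i-1])*1000 for i in range(4)])
c=P.mean(0)
pick(c,145.5,.006)
manip.move_pose([*BC,.15],R(172.1)); manip.line_to([*BC,.06]); manip.line_to([*BC,.0245],rate=.06)
lower(BC,.021)
effector.command_gripper(.62); z=sensors.state()["eef_pos"][2]
manip.line_to([*BC,.17],R(172.1),rate=.15); snap("b3"); print(sensors.state()["time"])
cv2.imwrite("pics/b3c.png",cv2.resize(cv2.imread("pics/b3.png")[122:262,213:353],(560,560),interpolation=cv2.INTER_CUBIC))
E
```

```text
[0.6193 0.2879] [np.float64(34.92825183490247), np.float64(34.66480283922506), np.float64(34.519345902874385), np.float64(35.057967600176035)]
grip mm 34.91244859295666 F 41.33285343647003 z [0.6196 0.288  0.0065]
held mm 35.17266378671726
contact at dz mm -0.5000000000000004 dF 7.92564300972575 [0.5703 0.0934 0.0214]
13.4167
```

View pics/b3c.png

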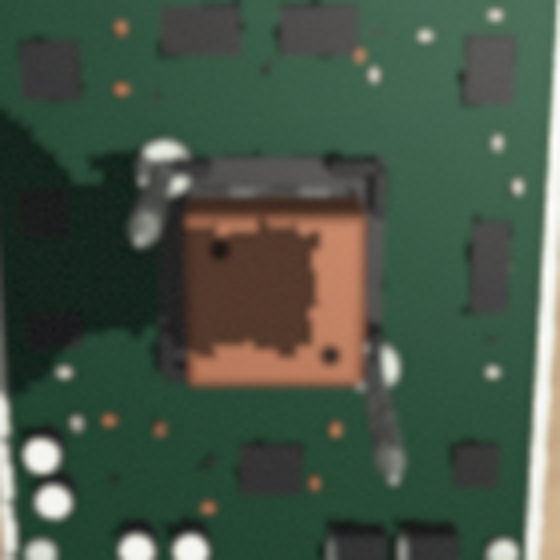

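The block sits square between the locators, with its top-face corners at about (187,212)–(364,386) in the crop. Next are measuring the block's offset and viewing the heat sink.

```bash
python3 - <<'E'
from h import *
p,d,m=load("b3"); f=lambda q:np.array(q)/4.-.4+[213,122]
P=plane(f([(187,212),(366,212),(362,386),(190,386)]),m,.035); print("cu",P.mean(0),np.linalg.norm(P[0]-P[2])*1000)
T=plane(f([(143,242),(394,482)]),m,.073); print("tips",T,T.mean(0),np.linalg.norm(T[0]-T[1])*1000)
manip.move_pose([.47,.289,.14],R(107)); p,d,m=snap("hs1"); H,S,V=hsv(p)
c=project([.47,.289,.016],m)[0]; print(c)
g=blob((S<45)&(V>70)&(np.hypot(*np.meshgrid(np.arange(560)-c[0],np.arange(420)-c[1]))<90),tuple(c),5)
print(box(g,m,.016,107),box(g,m,.005,107))
x,y=c.astype(int); cv2.imwrite("pics/hs1c.png",cv2.resize(p[y-75:y+75,x-75:x+75,::-1],(600,600),interpolation=cv2.INTER_CUBIC)); print(x-75,y-75,sensors.state()["time"])
E
```

```text
cu [0.5706 0.0942] 50.1265861971512
tips [[0.5458 0.0747]
 [0.5956 0.1118]] [0.5707 0.0933] 62.096694479881236
[279.2122 199.7121]
(array([0.4723, 0.2904]), array([63.4001, 63.7505]), 106.97777557373047) (array([0.4731, 0.2882]), array([68.1307, 66.4003]), 106.97775268554688)
204 124 14.775
```

View pics/hs1c.png

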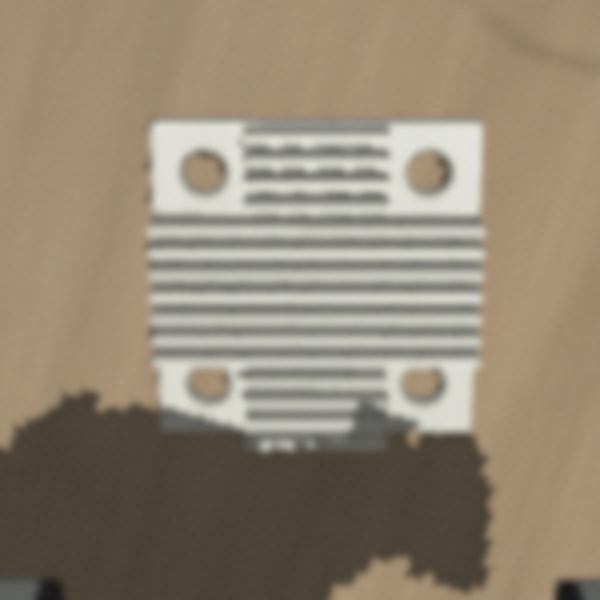

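Holes are at crop (204,171), (429,171), (423,381), (210,381). Fins cross in the middle and the syringe is clear.

```bash
python3 - <<'E'
from h import *
p,d,m=load("hs1"); f=lambda q:np.array(q)/4.-.4+[204,124]
P=plane(f([(204,172),(429,172),(423,380),(210,380)]),m,.005); print("holes",P.mean(0),[np.linalg.norm(P[i]-P[i-1])*1000 for i in range(4)])
u=P[1]-P[0]+P[2]-P[3]; a=np.degrees(np.arctan2(-u[0],u[1])); print("yaw from y-axis",a, "upper-hole centre",P[:2].mean(0)-R(107)[:2,0]*.022)
Q=plane(f([(162,432),(472,432)]),m,.005); print("low edge centre",Q.mean(0)+R(107)[:2,0]*.032,np.linalg.norm(Q[0]-Q[1]))
Q=plane(f([(150,122),(483,122)]),m,.0); print("up edge centre",Q.mean(0)-R(107)[:2,0]*.032,np.linalg.norm(Q[0]-Q[1]))
E
```

```text
holes [0.4721 0.2917] [np.float64(42.966047825528044), np.float64(43.59332462465961), np.float64(42.97151091488582), np.float64(43.302502367311284)]
yaw from y-axis -73.02777892999967 upper-hole centre [0.4722 0.2912]
low edge centre [0.4725 0.2909] 0.06382627401933948
up edge centre [0.4725 0.2901] 0.06497226674956612
```

```bash
cat >> h.py <<'E'
def descend(c,z_top,z_end,stop=6.):
    f0=sensors.state()["force"]
    for z in np.linspace(z_top,z_end,8):
        manip.line_to([*c,z],rate=.05); df=sensors.state()["force"]-f0
        if np.linalg.norm(df)>stop: print("BLOCKED at",z,df); return False
    print("down ok",df); return True
def place(zp,zseat,yaw=82.1,c=BC):
    "part picked with TCP at zp; seat height zseat"
    manip.move_pose([*c,zp+.13],R(yaw)); manip.line_to([*c,zp+.080]); manip.hold(.2)
    ok=descend(c,zp+.077,zp+zseat+.0035)
    if not ok: return False
    lower(c,zp+zseat)
    effector.command_gripper(.97); z=sensors.state()["eef_pos"][2]
    manip.line_to([*c,z+.1],rate=.2); return True
E
python3 - <<'E'
from h import *
pick(np.array([.4723,.2910]),107,.0,f=40)
print(place(.0,.035),sensors.state()["time"],sensors.state()["eef_pos"])
snap("b4"); cv2.imwrite("pics/b4c.png",cv2.resize(cv2.imread("pics/b4.png")[100:300,180:380],(600,600),interpolation=cv2.INTER_CUBIC))
E
```

```text
grip mm 62.648641434811026 F 44.50027585029602 z [0.4726 0.2913 0.0006]
held mm 62.35281493566791
down ok [ 0.3386 -1.018   1.2926]
contact at dz mm -0.5000000000000004 dF 8.388855610218007 [0.5703 0.0933 0.0355]
True 24.0417 [0.5696 0.0929 0.1333]
```

View pics/b4c.png

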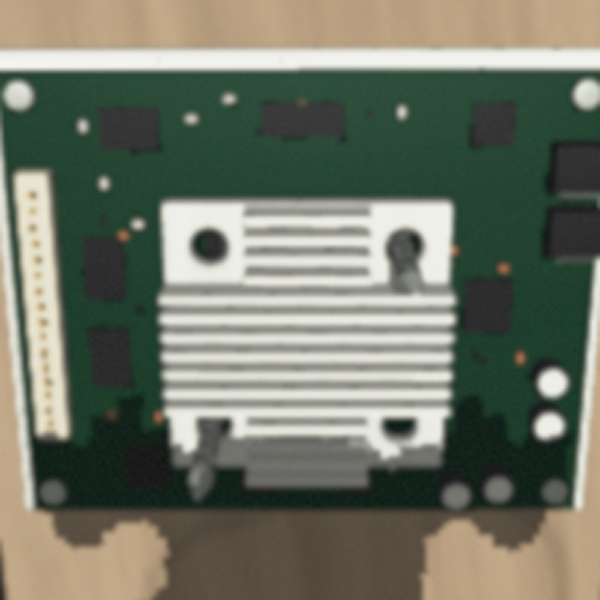

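The heat sink sits over both studs, visible through holes at (405,245) and (212,430) in the crop. Next the fan.

```bash
python3 - <<'E'
from h import *
manip.move_pose([.501,.424,.14],R(117.5)); p,d,m=snap("f1"); H,S,V=hsv(p)
c=project([.501,.424,.012],m)[0]; x,y=c.astype(int); print(c)
g=blob((V<60)&(np.hypot(*np.meshgrid(np.arange(560)-c[0],np.arange(420)-c[1]))<85),tuple(c),5)
print(box(g,m,.012,117.5))
cv2.imwrite("pics/f1c.png",cv2.resize(p[y-75:y+75,x-75:x+75,::-1],(600,600),interpolation=cv2.INTER_CUBIC)); print(x-75,y-75)
E
```

```text
[278.8977 195.5585]
(array([0.5031, 0.4275]), array([62.9717, 63.1717]), 116.10861778259277)
203 120
```

View pics/f1c.png

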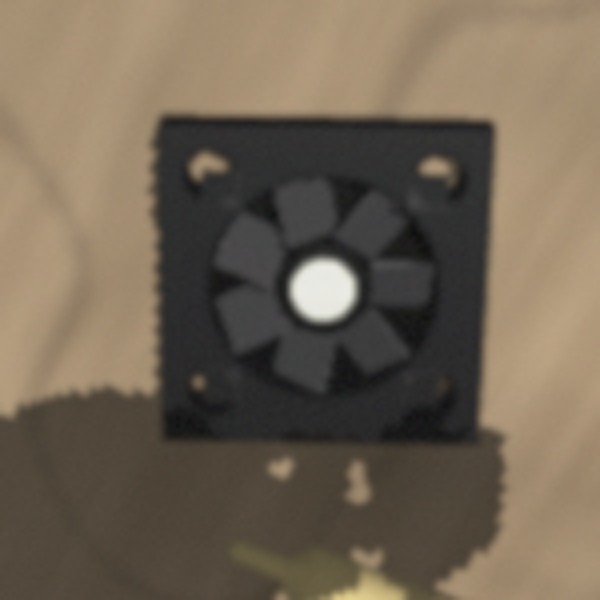

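The fan shows its hub at crop (323,291), sides within about 1° of the tool yaw, and the syringe below it, clear of the finger sides.

```bash
python3 - <<'E'
from h import *
p,d,m=load("f1"); f=lambda q:np.array(q)/4.-.4+[203,120]
h=plane(f((323,291)),m,.0115)[0]; b=np.array([.5031,.4275]); print("hub",h,"in tool",R(116.8)[:2,:2].T@(h-b)*1000)
assert np.linalg.norm(h-b)<.0025
c=(h+b)/2
pick(c,116.6,-.002,f=40)
print(place(-.002,.051),sensors.state()["time"],sensors.state()["eef_pos"])
snap("b5"); cv2.imwrite("pics/b5c.png",cv2.resize(cv2.imread("pics/b5.png")[100:300,180:380],(600,600),interpolation=cv2.INTER_CUBIC))
E
```

```text
hub [0.5029 0.4277] in tool [ 0.2934 -0.0274]
grip mm 62.20923417217882 F 44.58224415779114 z [ 0.5033  0.4281 -0.0013]
held mm 62.52033085292366
down ok [-0.4558 -0.8634 -0.4482]
contact at dz mm 0.19999999999999965 dF 4.1122651217556765 [0.5703 0.0933 0.0496]
True 34.575 [0.5696 0.0929 0.1482]
```

View pics/b5c.png

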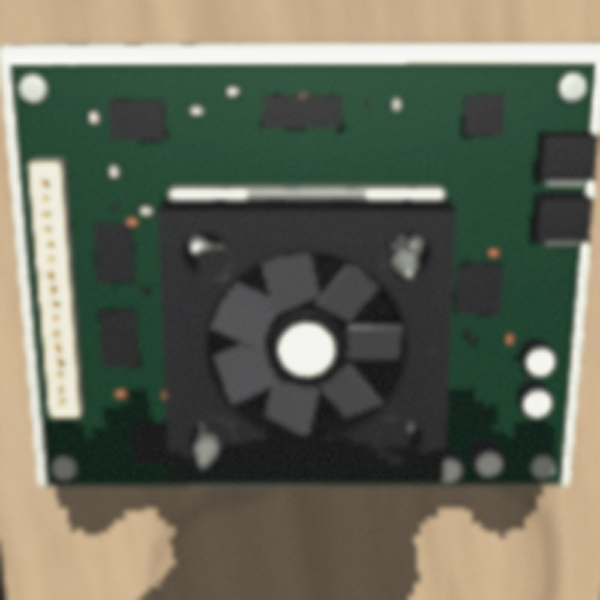

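The fan is over both studs at (405,255) and (205,447). Next the steel guard.

```bash
python3 - <<'E'
from h import *
manip.move_pose([.5275,-.148,.14],R(90.4)); p,d,m=snap("g1"); H,S,V=hsv(p)
c=project([.5275,-.148,.008],m)[0]; x,y=c.astype(int); print(c)
g=blob((S<45)&(V>75)&(np.hypot(*np.meshgrid(np.arange(560)-c[0],np.arange(420)-c[1]))<75),tuple(c),5)
print(box(g,m,.008,90.4))
cv2.imwrite("pics/g1c.png",cv2.resize(p[y-100:y+100,x-100:x+100,::-1],(600,600),interpolation=cv2.INTER_CUBIC)); print(x-100,y-100)
E
```

```text
[279.2943 200.4352]
(array([ 0.5281, -0.1499]), array([64.4768, 64.3584]), 93.06601738929749)
179 100
```

View pics/g1c.png

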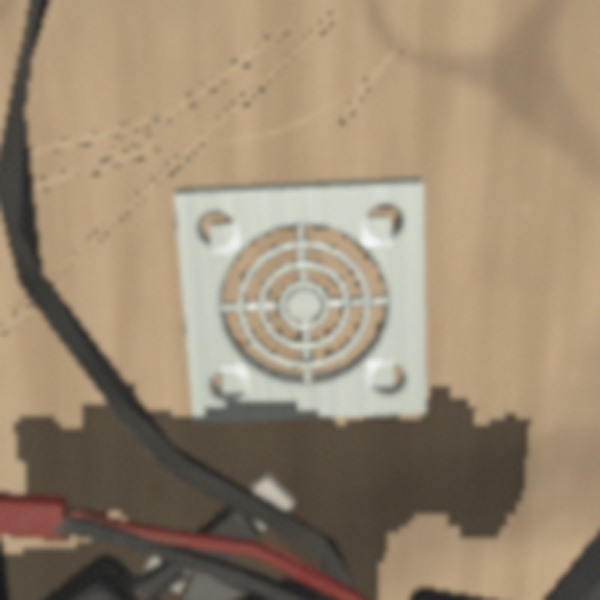

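Steel guard with its hub at crop (303,305), yaw about 93°. The cable is left at (20–90, 255–345), so I'll approach with the gripper only partly open.

```bash
python3 - <<'E'
from h import *
p,d,m=load("g1"); f=lambda q:np.array(q)/3.-.35+[179,100]
h=plane(f((303,305)),m,.007)[0]; b=np.array([.5281,-.1499]); print("hub",h,"in tool",R(93)[:2,:2].T@(h-b)*1000)
assert np.linalg.norm(h-b)<.003
pick((h+b)/2,92.6,-.0035,open_=.83,f=30)
print(place(-.0035,.063),sensors.state()["time"],sensors.state()["eef_pos"])
manip.line_to([*BC,.2]); snap("b6"); cv2.imwrite("pics/b6c.png",cv2.resize(cv2.imread("pics/b6.png")[100:300,180:380],(600,600),interpolation=cv2.INTER_CUBIC))
E
```

```text
hub [ 0.5278 -0.149 ] in tool [ 0.8719 -0.2681]
grip mm 62.476154947502 F 32.99135684967041 z [ 0.5284 -0.1495 -0.0031]
held mm 62.42006362421657
down ok [ 0.3216  0.3768 -0.1382]
contact at dz mm -0.5000000000000004 dF 6.091719466789015 [0.5703 0.0934 0.0598]
True 44.7 [0.5696 0.0929 0.1579]
```

View pics/b6c.png

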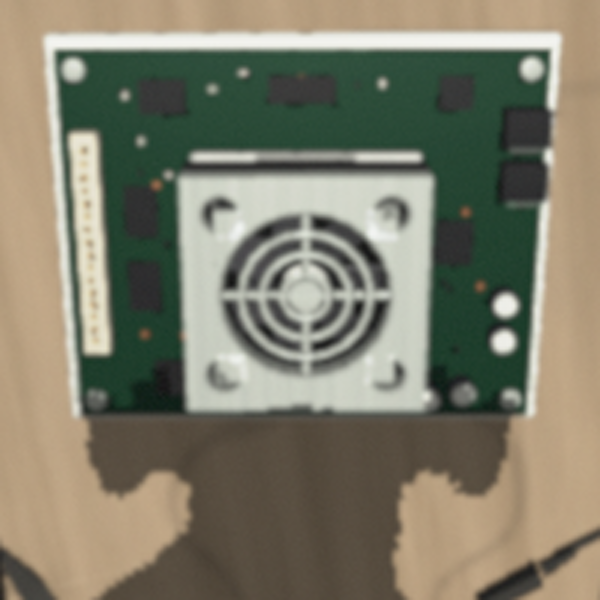

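The guard lies square on the stack with its hub at (307,297). A quick numeric check, then hand in.

```bash
python3 - <<'E'
from h import *
from plant import finish_job
p,d,m=load("b6"); f=lambda q:np.array(q)/3.-.35+[180,100]
h=plane(f((307,297)),m,.070)[0]; print("hub",h)
T=np.linalg.inv(m["camera_from_world"])
for q in [(200,290),(415,290),(307,190),(307,395)]:
    px=f(q); u=cv2.undistortPoints(px.reshape(1,1,2),m["mtx"],np.array([m["k1"],0,0,0])).ravel(); z=np.median(d[int(px[1])-1:int(px[1])+2,int(px[0])-1:int(px[0])+2])
    print((T@np.array([*u*z,z,1]))[:3])
ok=np.linalg.norm(h-BC)<.0035
if ok: manip.hold(.5); print(finish_job())
E
```

```text
hub [0.5716 0.0933]
[0.5442 0.0988 0.0693]
[0.5997 0.0911 0.0693]
[0.5754 0.1212 0.0699]
[0.5678 0.0659 0.0698]
the job is handed in; nothing more can be done
None
```

The cooler is assembled and handed in: copper block, heat sink, fan and steel guard are stacked over the studs and released. The last check put the guard's hub 1.4 mm off the chip's middle line, with its top level at about 69–70 mm (71 mm expected). The hand-in gave no verdict, and I did not re-measure the syringe, screwdriver or tweezers afterwards.

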